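# Close the sample desiccator with its keyed lid

## Robot

A 6-joint arm with a two-finger parallel gripper is mounted at the origin on a cart in front of the work surface, level with it; the furniture and walls round the work are solid. World frame = base frame: x ahead of the robot, y to its left, z up, the work surface at z = 0. Lengths are in mm, angles in rad, forces in N, time in s.
With the tool pointing down it reaches from about 350 to 975 mm from the base axis. Payload 7.1 kg.
Tool frame: the origin (TCP) lies between the finger pads; the fingertips stand 14 mm ahead of it and the grasp point (between the pads) lies 5 mm behind it; z points along the fingers, y is the direction in which the jaws open and shut (so a half turn about z gives the same grasp; the last joint's range is limited). The gripper opens to 88 mm and grips with 3 to 60 N. Pads are 20 mm wide; open, the fingers measure 115 mm over their backs; the gripper's body (75 mm by 178 mm) begins 61 mm behind the grasp point.
Start: joints at [-1.342, 0.423, 1.63, -0, 1.089, -0.019], TCP at [153.314, -605.887, 206.975] pointing down, gripper open.
Joint ranges: [-3, 3], [-0.9, 2.11], [0.09, 2.58], [-1.31, 4.45], [0.11, 2.69], [-2.54, 2.54]. Speed limits (rad/s): [2.39, 2.39, 3.01, 3.14, 3.14, 3.14].

## Interface

Orientations are given as a rotation vector (axis times angle).
In Python, from workcell import get_obs, get_image, calibration, close_job, regions_of, place_of gives the robot as it stands.
- The arm moves only by the tool move_arm, never from a script. Its argument "deltas" is a list of rows, each a list of 5 numbers: the closure in counts, from 0 (fully open) to 255 (shut), then the shift along the tool's x, y, z in m, then the turn about the tool's z in rad. In form: [[grip, x, y, z, roll], ...]. A call has 1 to 5 rows; each row is the pose to reach, as a shift and turn from the pose commanded when the call began, along the tool's axes at that moment; what a row does not reach only later rows make up. A row lasts 1/12 s, in which the tool goes at most 41.7 mm and 7.16 degrees, less where a joint would pass 70% of its speed; a pose out of reach is approached as far as the arm can. A call with a gripper value outside its range is refused whole. The fingers move at their own pace and stop on an object; the grip force is fixed at half the most. Time passes only in rows, so rows that repeat a pose let the fingers close. It gives the time, the measured TCP pose, the force and the opening at its end, in the units of the state.
- get_obs(): the state, without advancing time (a new reading comes with each control period).
- get_image(name): name is "side" or "top"; returns the picture (420x560x3 uint8, blue, green, red); there is no depth.
- calibration(name): a dict with "intrinsics" (3x3 intrinsics, pixels), "world_to_cam" (4x4, takes a point from world to camera coordinates). Camera axes: x right, y down, z forward; pixel columns grow to the right and rows downward; lengths in mm; the calibration is good to about 2 mm. A picture is of the moment at which its call begins. calibration takes no time and is no camera call.
- close_job(): hands the job in, once; it reports no verdict.
Trained networks look in the newest picture that a camera, given by its name, has taken for a name from the list of things; names that differ only in an ending like _2 or _b are one class to them, and where a whole thing is asked for, a point or a joint stands for the part that bears it (a point fixed in the world has none). Each returns a list of dicts, best first, with "conf" (0 to 1); they miss things now and then, are a little off and sometimes report something else, mostly with a low value. They report only what shows in the picture. A call takes as long as a camera call. They do not tell look-alikes from the thing itself.
- regions_of(camera, name): "region" (420x560 bool, what is visible of it).
- place_of(camera, name): "location" ([x, y, z] in mm, in world coordinates, good to about 4 mm: a listed point, or the origin of a listed thing).
The state is a dict: "t": time; "qpos": joint angles; "qvel": joint speeds; "joint_torque": joint torques, N m; "ee_pos": TCP position; "orientation": TCP orientation; "ft_force": force on the tool from outside, world axes, zero at the start; "moment": the same for the moment, N m; "width": finger opening in mm.
Only numpy, scipy, OpenCV 4.12 (cv2) and the standard library are available. Lean on these libraries where they do the work, as an engineer would, in place of code of your own. Each camera call takes 0.05 s, during which the arm holds its last target.

## Task

Stand the small clear bottle with the black cap upright in the open white desiccator pot and let go of it. Then lay the blue lid squarely on the pot with its red key resting on top of the rim about a thumb's width to either side of the notch, turn the lid on the rim until the key drops into the notch, and leave the lid sitting flush all round. Leave the two taller brown bottles standing where they are.

Things in the scene. Friction and masses are not known exactly. Their poses are not given: they have to be found in the camera images.
- pot: White round open desiccator pot, fixed to the worktop. Outer diameter 148 mm (rim lip 158), inner 136; flat rim top 92 mm high, radius 68 to 79 mm. Inside, a flat plate 14 mm above the worktop. The rim has one notch, 18 mm wide, 12 deep, cut through the lip in the pot's -x direction, with a red floor and a red stripe below it. Origin: centre of the underside, z up.
- notch (a point): Middle of the mouth of the notch, level with the rim top, 73.5 mm from the pot's axis in the pot's -x direction. The key enters with about 0.04 rad of play when the lid's x axis points the same way as the pot's.
- lid: Blue lid, 0.25 to 0.5 kg, loose, lying right way up. Origin: centre of its underside, z up. Bevelled plug 131 mm across, 0 to 12 mm up (2.5 mm play all round in the pot's mouth); flange 162 mm across, 12 to 20 mm up; black bar on top. One red key under the flange in the lid's -x direction. Seated, its origin is 80 mm above the pot's; held level with the key on the rim, 87 mm.
- key (a point): Centre of the underside of the lid's red key: 73.5 mm from the lid's axis in the lid's -x direction, 5 mm above the lid's origin. The key is 12 mm wide, reaches 7 mm below the flange and sticks out past it as a red tab. Height above the pot's origin: 92 mm on the rim, 85 mm in the notch.
- grip (a point): Middle of the lid's black upright grip bar, on the lid's axis, 40 mm above its origin. The bar is 64 mm long along the lid's x, 14 mm thick along its y, and runs from 20 to 58 mm above the origin.
- sample: Small clear bottle with a black cap, 36 mm in diameter, 61 mm tall, under 0.1 kg; grip it below 52 mm. Origin: centre of its underside. Stands in a row along x with the two taller brown bottles, in any of the three places, 75 mm or more from centre to centre.
- brown_whitecap: Bystander: brown bottle with a white cap, 43 mm in diameter, 96 mm tall. Origin: centre of its underside.
- brown_blackcap: Bystander: brown bottle with a black cap, 42 mm in diameter, 93 mm tall. Origin: centre of its underside.
Mind the look-alikes: they are no part of the job. There is more than one size of the sample; the one meant has the size given above.

How it is judged:
By the outcome, as a careful person would: the job done as asked, in the order asked, and still so for the second after the job is handed in, with the robot touching nothing.
It also fails if it takes over 64 s, if anything falls off the work surface, if the arm or the gripper's body presses on something with over 40 N, if the wrist force passes 120 N, or if a joint passes its speed limit or range.

## Working session

There is one attempt and no reset: what is moved stays moved. The work goes in short steps, Python scripts to look and compute and a tool call to move; the robot and the scene stay as the last step left them, time stands still between calls to the robot, and variables do not carry over. Pictures are saved under pics/ and viewed, and the job is handed in when it is done.

Besides the shell and the picture viewer there is one more tool, called after "Request:" in YAML: its name, and indented under it one key for each argument. move_arm: Moves the arm, as the interface text tells. Its arguments: {"type":"object","properties":{"deltas":{"type":"array","items":{"type":"array","items":{"type":"number"}}}},"required":["deltas"]}

```bash
mkdir -p pics; ls; python3 - <<'E'
from workcell import *
import cv2,numpy as np
o=get_obs();print({k:np.round(v,3) for k,v in o.items()})
for c in ("side","top"):
    cv2.imwrite(f"pics/{c}0.png",get_image(c))
    k=calibration(c);print(np.round(k["intrinsics"],1).tolist(),np.round(k["world_to_cam"],3).tolist())
    for n in ["pot","notch","lid","key","grip","sample","brown_whitecap","brown_blackcap"]:
        print(c,n,[(np.round(d["location"]).tolist(),round(d["conf"],2)) for d in place_of(c,n)][:4])
print(get_obs()["t"])
E
```

```text
pics
{'t': np.float64(0.0), 'qpos': array([-1.342,  0.424,  1.631, -0.   ,  1.089, -0.019]), 'qvel': array([-0.001, -0.002, -0.   ,  0.001, -0.   ,  0.001]), 'joint_torque': array([ 2.0000e-03, -5.4462e+01, -2.7367e+01,  6.4000e-02,  2.3000e-02,
       -0.0000e+00]), 'ee_pos': array([ 153.16 , -605.333,  206.199]), 'orientation': array([-3.116, -0.388,  0.   ]), 'ft_force': array([-0.212,  0.323, -0.048]), 'moment': array([-0.042,  0.009, -0.005]), 'width': np.float64(87.983)}
[[388.5, 0.0, 274.7], [0.0, 388.5, 217.1], [0.0, 0.0, 1.0]] [[-1.0, 0.014, -0.016, 553.106], [0.021, 0.515, -0.857, -17.513], [-0.004, -0.857, -0.515, 1060.823], [0.0, 0.0, 0.0, 1.0]]
side pot [([543.0, -76.0, -3.0], 0.58)]
side notch [([470.0, -68.0, 90.0], 0.61)]
side lid [([478.0, 208.0, 1.0], 0.8)]
side key [([449.0, 141.0, 7.0], 0.62)]
side grip [([478.0, 212.0, 37.0], 0.64)]
side sample [([616.0, 380.0, -2.0], 0.77), ([676.0, 466.0, -3.0], 0.66)]
side brown_whitecap [([534.0, 390.0, -0.0], 0.95)]
side brown_blackcap [([444.0, 372.0, -1.0], 0.95)]
[[472.1, 0.0, 276.4], [0.0, 472.1, 211.1], [0.0, 0.0, 1.0]] [[0.012, -1.0, 0.018, 161.441], [-0.985, -0.015, -0.171, 574.32], [0.171, -0.015, -0.985, 1139.099], [0.0, 0.0, 0.0, 1.0]]
top pot [([545.0, -76.0, 2.0], 0.73)]
top notch [([472.0, -69.0, 91.0], 0.77)]
top lid [([479.0, 208.0, -2.0], 0.75)]
top key []
top grip [([480.0, 210.0, 40.0], 0.9)]
top sample [([678.0, 468.0, -0.0], 0.96), ([617.0, 380.0, -3.0], 0.78), ([478.0, 207.0, 1.0], 0.75)]
top brown_whitecap [([536.0, 395.0, 2.0], 0.7)]
top brown_blackcap [([445.0, 379.0, -5.0], 0.74)]
0.9
```

View pics/side0.png

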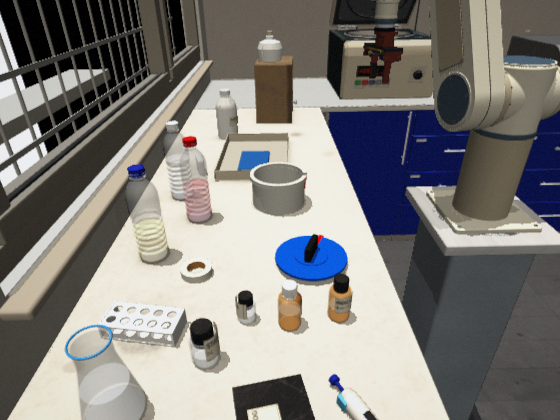

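View pics/top0.png

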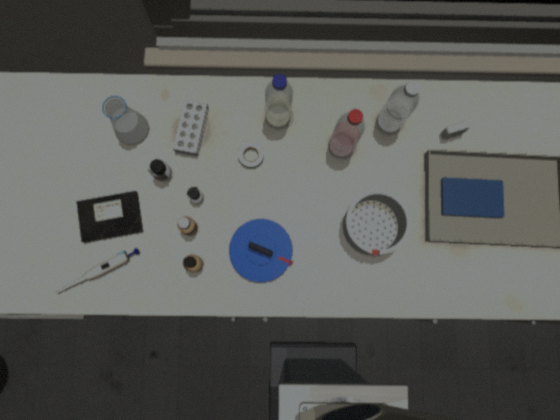

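The sample is the small bottle at side px (245,307), at about (616,380). The bigger look-alike is at px (204,343), the lid at px (311,257) and the pot at px (278,187). Next I'll refine the pot and lid poses from these pictures.

```bash
cat > h.py <<'E'
import numpy as np,cv2
from workcell import *
from scipy.optimize import least_squares
def proj(c,P):
    k=calibration(c);P=np.atleast_2d(P);q=P@k["world_to_cam"][:3,:3].T+k["world_to_cam"][:3,3]
    q=q@np.array(k["intrinsics"]).T;return q[:,:2]/q[:,2:]
def unproj(c,uv,z):
    k=calibration(c);R=k["world_to_cam"][:3,:3];t=k["world_to_cam"][:3,3]
    d=np.linalg.inv(k["intrinsics"])@np.array([uv[0],uv[1],1.]);d=R.T@d;o=-R.T@t
    return o+d*(z-o[2])/d[2]
def circ(x,y,z,r,n=180):
    a=np.linspace(0,2*np.pi,n,endpoint=False);return np.c_[x+r*np.cos(a),y+r*np.sin(a),np.full(n,z)]
def hullmask_fit(c,mask,layers,x0):
    # fit centre x,y so that the hull of projected circles matches the mask's hull
    cs,_=cv2.findContours(mask.astype(np.uint8),cv2.RETR_EXTERNAL,cv2.CHAIN_APPROX_NONE)
    ct=cv2.convexHull(max(cs,key=cv2.contourArea))[:,0].astype(float)
    # densify
    m=np.zeros(mask.shape,np.uint8);cv2.fillPoly(m,[ct.astype(int)],1)
    cc=cv2.findContours(m,cv2.RETR_EXTERNAL,cv2.CHAIN_APPROX_NONE)[0][0][:,0].astype(float)
    def f(p):
        P=np.vstack([circ(p[0],p[1],z,r) for z,r in layers])
        h=cv2.convexHull(proj(c,P).astype(np.float32))
        return [cv2.pointPolygonTest(h,(float(a),float(b)),True)-.5 for a,b in cc]
    s=least_squares(f,x0,loss='soft_l1',diff_step=1e-4);return s.x,np.sqrt(np.mean(s.fun**2))
E
python3 - <<'E'
from h import *
for c in ("side","top"):
    im=cv2.imread(f"pics/{c}0.png")
    get_image(c)
    r=regions_of(c,"pot")[0]["region"]
    print(c,"pot",hullmask_fit(c,r,[(92,79),(80,79),(0,74)],[544,-76]))
    r=regions_of(c,"lid")[0]["region"]
    hsv=cv2.cvtColor(im,cv2.COLOR_BGR2HSV)
    b=cv2.inRange(hsv,(105,120,50),(130,255,255))>0
    n,l=cv2.connectedComponents(b.astype(np.uint8))
    p=proj(c,[478,208,20])[0].astype(int)
    lab=np.bincount(l[p[1]-30:p[1]+30,p[0]-30:p[0]+30].ravel(),minlength=n);lab[0]=0
    print(c,"lid",hullmask_fit(c,l==lab.argmax(),[(20,81),(12,81)],[478,208]),hullmask_fit(c,r,[(20,81),(12,81)],[478,208]))
    red=(cv2.inRange(hsv,(0,120,60),(8,255,255))|cv2.inRange(hsv,(170,120,60),(180,255,255)))
    n,l,st,ce=cv2.connectedComponentsWithStats(red)
    for i in range(1,n):
        if st[i,4]>3: print("red",st[i].tolist(),ce[i].round(1),unproj(c,ce[i],92).round(1),unproj(c,ce[i],20).round(1))
    # crops
    cr=[]
    for q in ([478,208,20],[544,-76,60]):
        p=proj(c,q)[0].astype(int);cr.append(cv2.resize(im[p[1]-50:p[1]+50,p[0]-50:p[0]+50],(400,400),interpolation=cv2.INTER_NEAREST))
    cv2.imwrite(f"pics/crop_{c}.png",np.hstack(cr))
print(get_obs()["t"])
E
```

```text
side pot (array([541.32717778, -72.89977585]), np.float64(0.5052826670596813))
side lid (array([475.90077893, 210.36479737]), np.float64(0.599334622238797)) (array([476.09450992, 211.53541768]), np.float64(0.4540349731860034))
red [360, 69, 2, 3, 5] [360.6  70.2] [   21.  -1502.4    92. ] [  -65.1 -1889.7    20. ]
red [363, 69, 3, 4, 8] [364.1  70.4] [    1.7 -1495.     92. ] [  -87.6 -1881.2    20. ]
red [367, 69, 2, 4, 7] [367.6  70.3] [  -18.8 -1495.7    92. ] [ -111.4 -1881.9    20. ]
red [362, 80, 6, 5, 28] [364.5  82. ] [   65.5 -1184.7    92. ] [  -13.5 -1521.     20. ]
red [182, 136, 15, 11, 125] [189.2 141.1] [ 833.5 -341.5   92. ] [ 877.8 -542.4   20. ]
red [304, 183, 1, 5, 5] [304. 185.] [475.9   6.2  92. ] [ 462.7 -138.9   20. ]
red [317, 235, 6, 8, 22] [319.1 237.8] [464.3 250.5  92. ] [449.3 144.6  20. ]
top pot (array([542.72875648, -77.49039333]), np.float64(0.5186262791511891))
top lid (array([476.66572091, 208.26300843]), np.float64(0.6718504253700727)) (array([475.77361966, 207.21872365]), np.float64(0.4842277441991319))
red [348, 110, 14, 14, 148] [355.  116.2] [809.7 -24.9  92. ] [837.9 -38.5  20. ]
red [373, 251, 5, 3, 15] [375. 252.] [468.7 -67.3  92. ] [475.  -83.5  20. ]
red [280, 257, 9, 5, 18] [283.8 259.4] [448.1 150.8  92. ] [453.1 148.4  20. ]
1.2
```

View pics/crop_side.png

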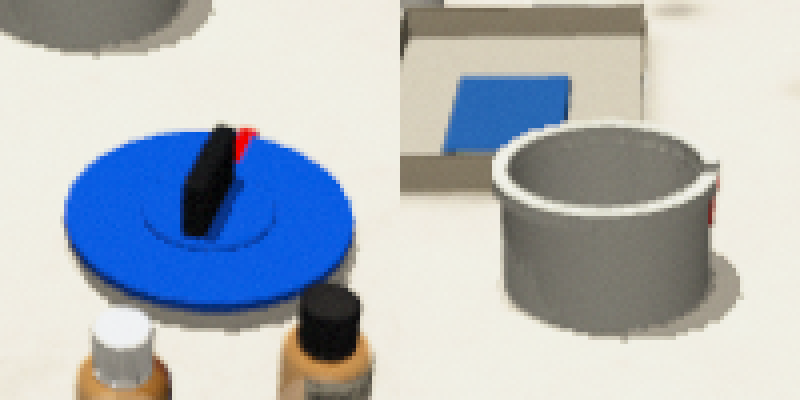

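View pics/crop_top.png

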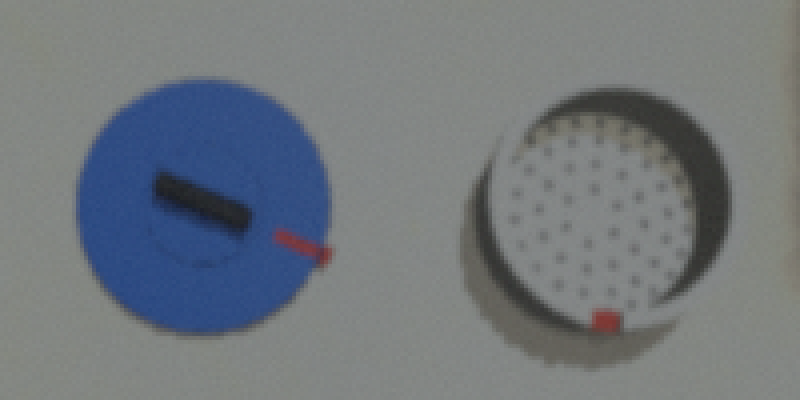

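```bash
cat > d.py <<'E'
# usage: d.py  cx cy cz cyaw  then targets "x,y,z,yaw" ; prints tool-frame deltas from commanded pose
import sys,numpy as np
from workcell import get_obs
from scipy.spatial.transform import Rotation as R
a=sys.argv[1:]
c=np.array([float(v) for v in a[0].split(',')]);y=c[3]
M=np.array([[np.cos(y),np.sin(y),0],[np.sin(y),-np.cos(y),0],[0,0,-1]])
for s in a[1:]:
    t=np.array([float(v) for v in s.split(',')]);print((M.T@(t[:3]-c[:3])/1e3).round(4).tolist(),round(-(t[3]-y),4))
o=get_obs();m=R.from_rotvec(o["orientation"]).as_matrix()
print("t",round(o["t"],2),o["ee_pos"].round(1),"yaw",round(np.arctan2(m[1,0],m[0,0]),4),"tilt",m[:,2].round(4),"F",o["ft_force"].round(1),"w",round(o["width"],1))
E
python3 d.py 153.3,-605.9,207,.2466 320,-460,207,.2466 480,-290,207,.2466 600,100,207,.2466 616,380,207,.2466
```

```text
[0.1973, -0.1008, 0.0] -0.0
[0.3939, -0.2266, 0.0] -0.0
[0.6055, -0.5755, 0.0] -0.0
[0.6894, -0.8431, 0.0] -0.0
t 1.2 [ 153.3 -605.9  207. ] yaw 0.2478 tilt [ 0.  0. -1.] F [0.4 0.  0.3] w 88.0
```

Request:
move_arm:
  deltas:
    - [0,0.18,-0.09,0,0]
    - [0,0.18,-0.09,0,0]
    - [0,0.18,-0.09,0,0]
    - [0,0.18,-0.09,0,0]
    - [0,0.18,-0.09,0,0]

```text
t: 1.62
ee_pos: [307.2, -472.7, 207.1]
orientation: [-3.117, -0.388, -0.001]
ft_force: [0.2, 0.1, 0.8]
width: 88.3
```

Request:
move_arm:
  deltas:
    - [0,0.17,-0.11,0,0]
    - [0,0.17,-0.11,0,0]
    - [0,0.17,-0.11,0,0]
    - [0,0.17,-0.11,0,0]
    - [0,0.17,-0.11,0,0]

```text
t: 2.03
ee_pos: [445.0, -324.1, 207.2]
orientation: [3.117, 0.389, 0.001]
ft_force: [0.3, -0.8, 0.3]
width: 88.2
```

Request:
move_arm:
  deltas:
    - [0,0.12,-0.16,0,0]
    - [0,0.12,-0.16,0,0]
    - [0,0.12,-0.16,0,0]
    - [0,0.12,-0.16,0,0]
    - [0,0.12,-0.16,0,0]

```text
t: 2.45
ee_pos: [521.4, -139.0, 207.2]
orientation: [-3.117, -0.389, -0.001]
ft_force: [0.3, -0.4, -0.3]
width: 87.7
```

Request:
move_arm:
  deltas:
    - [0,0.12,-0.16,0,0]
    - [0,0.12,-0.16,0,0]
    - [0,0.12,-0.16,0,0]
    - [0,0.12,-0.16,0,0]
    - [0,0.12,-0.16,0,0]

```text
t: 2.87
ee_pos: [598.6, 45.8, 207.2]
orientation: [-3.117, -0.39, -0.001]
ft_force: [0.4, -0.8, 0.5]
width: 88.1
```

Request:
move_arm:
  deltas:
    - [0,0.07,-0.18,0,0]
    - [0,0.07,-0.18,0,0]
    - [0,0.07,-0.18,0,0]
    - [0,0.07,-0.18,0,0]
    - [0,0.07,-0.18,0,0]

```text
t: 3.28
ee_pos: [621.5, 238.5, 207.0]
orientation: [-3.116, -0.391, -0.001]
ft_force: [0.3, -0.4, -0.1]
width: 87.8
```

```bash
python3 - <<'E'
from h import *
print(get_obs()["ee_pos"])
for c in ("side","top"):
    im=get_image(c);cv2.imwrite(f"pics/{c}1.png",im)
    for d in regions_of(c,"sample"):
        r=d["region"];ys,xs=np.nonzero(r);print(c,d["conf"],xs.min(),xs.max(),ys.min(),ys.max(),r.sum())
        for z in (0,): print(hullmask_fit(c,r,[(0,18),(40,18),(61,11)],[616,380]))
    print([(d["location"],d["conf"]) for d in place_of(c,"sample")])
E
python3 d.py 813,-1,1,1
```

```text
[621.50368658 238.4999006  207.00977241]
side 0.92 236 255 291 324 580
(array([612.50438383, 378.50565878]), np.float64(0.5156119114008207))
side 0.63 188 219 318 369 1345
(array([677.85838807, 463.33794597]), np.float64(5.531852768554762))
[([616.3, 378.6, -4.6], 0.77), ([676.2, 464.6, -0.9], 0.66)]
top 0.77 187 203 187 204 222
(array([614.41433947, 379.34437613]), np.float64(0.5463497380983938))
top 0.7 150 170 159 181 369
(array([680.83060384, 472.91937125]), np.float64(2.6204941989857513))
top 0.56 178 196 217 234 261
(array([536.0149972 , 396.83812347]), np.float64(1.1997166902219487))
[([679.5, 469.5, 0.8], 0.75), ([614.7, 380.5, -0.6], 0.74)]
t 3.58 [621.2 233.4 206.8] yaw 0.2471 tilt [-6.e-04 -6.e-04 -1.e+00] F [-0.6 -0.7  0.6] w 87.6
```

```bash
python3 d.py 621.3,233.4,207,.2471 615,379.5,207,.2471 615,379.5,31,.2471
```

```text
[0.0296, -0.1432, 0.0] -0.0
[0.0296, -0.1432, 0.176] -0.0
t 3.58 [621.2 233.4 206.8] yaw 0.2471 tilt [-6.e-04 -6.e-04 -1.e+00] F [-0.6 -0.7  0.6] w 87.6
```

Request:
move_arm:
  deltas:
    - [0,0.008,-0.04,0,0]
    - [0,0.0165,-0.08,0,0]
    - [0,0.025,-0.12,0,0]
    - [0,0.0296,-0.1432,0,0]
    - [0,0.0296,-0.1432,0.02,0]

```text
t: 4.0
ee_pos: [617.1, 385.2, 191.1]
orientation: [-3.113, -0.39, -0.012]
ft_force: [0.3, -0.0, -0.5]
width: 87.6
```

Request:
move_arm:
  deltas:
    - [0,0,0,0.03,0]
    - [0,0,0,0.06,0]
    - [0,0,0,0.09,0]
    - [0,0,0,0.11,0]
    - [0,0,0,0.11,0]

```text
t: 4.42
ee_pos: [612.5, 377.0, 71.9]
orientation: [3.114, 0.385, -0.012]
ft_force: [-1.1, 0.5, -0.1]
width: 88.1
```

```bash
python3 - <<'E'
from h import *
for c in ("side","top"):
    im=get_image(c);p=proj(c,[615,380,40])[0].astype(int)
    cv2.imwrite(f"pics/{c}2.png",cv2.resize(im[p[1]-60:p[1]+60,p[0]-60:p[0]+60],(480,480)))
E
python3 d.py 615,380,77,.247 615,379.5,31,.247
```

```text
[-0.0001, 0.0005, 0.046] -0.0
t 4.52 [615.3 379.2  76.9] yaw 0.2461 tilt [-1.1e-03 -8.0e-04 -1.0e+00] F [ 1.   0.3 -0.2] w 87.7
```

View pics/side2.png

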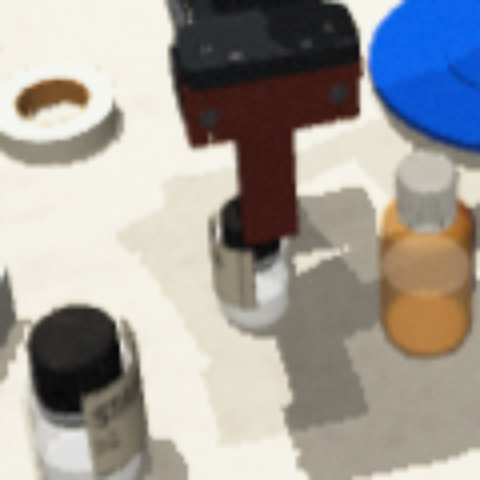

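Request:
move_arm:
  deltas:
    - [0,0,0,0.02,0]
    - [0,0,0,0.035,0]
    - [0,0,0,0.046,0]
    - [0,0,0,0.046,0]
    - [0,0,0,0.046,0]

```text
t: 4.93
ee_pos: [614.9, 380.4, 30.9]
orientation: [3.117, 0.388, -0.001]
ft_force: [0.2, -0.1, -0.2]
width: 87.9
```

Request:
move_arm:
  deltas:
    - [255,0,0,0,0]
    - [255,0,0,0,0]
    - [255,0,0,0,0]
    - [255,0,0,0,0]
    - [255,0,0,0,0]

```text
t: 5.35
ee_pos: [615.3, 380.9, 31.5]
orientation: [-3.117, -0.388, -0.001]
ft_force: [-0.1, -0.2, -0.5]
width: 57.8
```

Request:
move_arm:
  deltas:
    - [255,0,0,0,0]
    - [255,0,0,0,0]
    - [255,0,0,0,0]

```text
t: 5.6
ee_pos: [615.0, 380.7, 31.0]
orientation: [3.117, 0.388, -0.0]
ft_force: [-0.2, 0.0, 0.4]
width: 38.0
```

```bash
python3 d.py 615,379.5,31,.247 615,379.5,180,.247 543,-76,180,.247
```

```text
[0.0, 0.0, -0.149] -0.0
[-0.1812, 0.4241, -0.149] -0.0
t 5.6 [615.  380.7  31. ] yaw 0.2478 tilt [-0. -0. -1.] F [-0.2  0.   0.4] w 38.0
```

Request:
move_arm:
  deltas:
    - [255,0,0,0,0]
    - [255,0,0,0,0]
    - [255,0,0,0,0]

```text
t: 5.85
ee_pos: [615.1, 380.7, 31.0]
orientation: [-3.117, -0.388, -0.0]
ft_force: [-0.5, 1.4, -0.9]
width: 25.2
```

Request:
move_arm:
  deltas:
    - [255,0,0,-0.02,0]
    - [255,0,0,-0.05,0]
    - [255,0,0,-0.08,0]
    - [255,0,0,-0.11,0]
    - [255,0,0,-0.14,0]

```text
t: 6.27
ee_pos: [614.8, 380.6, 172.1]
orientation: [3.117, 0.388, -0.001]
ft_force: [0.4, 0.5, 0.6]
width: 25.5
```

Request:
move_arm:
  deltas:
    - [255,0,0,-0.01,0]
    - [255,-0.009,0.021,-0.01,0]
    - [255,-0.021,0.049,-0.01,0]
    - [255,-0.034,0.08,-0.01,0]
    - [255,-0.048,0.113,-0.01,0]

```text
t: 6.68
ee_pos: [595.3, 258.6, 179.9]
orientation: [3.117, 0.39, -0.001]
ft_force: [1.2, -2.0, 0.4]
width: 25.2
```

```bash
python3 - <<'E'
from h import *
for c in ("side",):
    im=get_image(c);cv2.imwrite(f"pics/{c}3.png",im)
E
python3 d.py 596,281,181,.247 543,-76,181,.247
```

```text
[-0.1387, 0.3332, 0.0] -0.0
t 6.73 [593.8 252.3 179.5] yaw 0.2464 tilt [-0.0038 -0.004  -1.    ] F [-1.  -4.2 -1. ] w 25.0
```

View pics/side3.png

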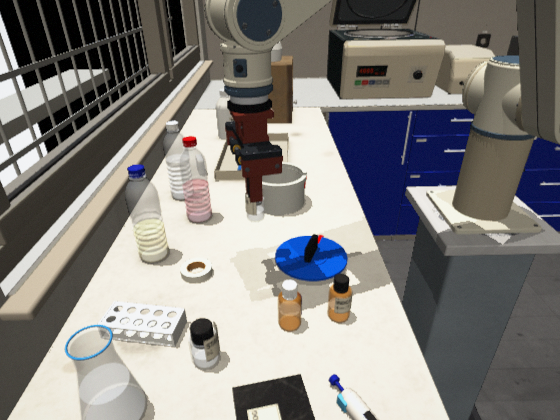

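```bash
python3 - <<'E'
from h import *
im=cv2.imread("pics/side3.png");cv2.imwrite("pics/c3.png",cv2.resize(im[120:240,195:315],(720,720)))
for c in ("side","top"):
    im=get_image(c)
    for d in regions_of(c,"sample"):
        r=d["region"];ys,xs=np.nonzero(r);print(c,d["conf"],xs.min(),xs.max(),ys.min(),ys.max(),r.sum())
    print([(d["location"],d["conf"]) for d in place_of(c,"sample")])
    if c=="top":cv2.imwrite("pics/t3.png",im)
E
python3 d.py 596,281,181,.247 543,-76,181,.247
```

```text
side 0.62 188 218 318 369 1304
side 0.61 246 265 195 220 353
[([594.1, 249.7, 148.7], 0.96), ([678.0, 463.2, -1.3], 0.74)]
top 0.72 149 172 160 181 396
[([679.8, 469.9, -0.1], 0.86)]
[-0.1387, 0.3332, 0.0] -0.0
t 7.03 [596.4 260.5 180.7] yaw 0.2487 tilt [ 1.e-04  3.e-04 -1.e+00] F [-0.  -0.3 -0.5] w 25.2
```

View pics/c3.png

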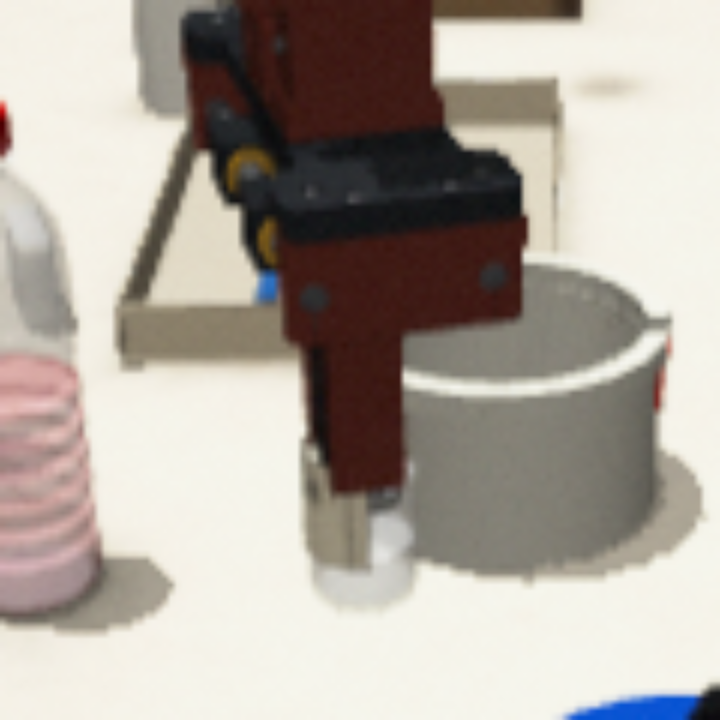

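View pics/t3.png

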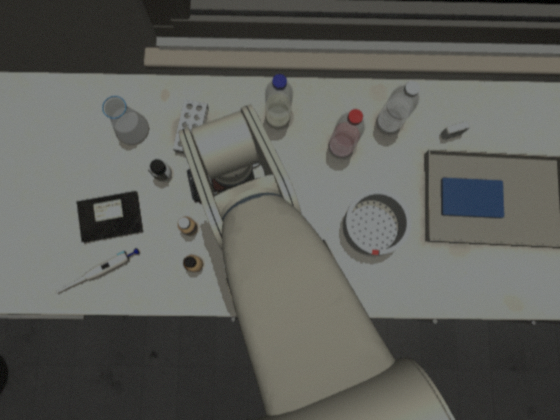

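```bash
python3 - <<'E'
from h import *
# picture side3 at ee~(594.5,254,179.6)
for z in (140,145,150,155):
    print(z,proj("side",circ(594,253,z,18)).min(0).round(1),proj("side",circ(594,253,z,18)).max(0).round(1))
E
python3 d.py 596.4,260.5,181,.248 543,-76,181,.248
```

```text
140 [245.7 215.2] [263.9 224.7]
145 [245.6 213. ] [263.8 222.5]
150 [245.4 210.9] [263.7 220.3]
155 [245.3 208.7] [263.7 218.1]
[-0.1344, 0.3131, 0.0] -0.0
t 7.03 [596.4 260.5 180.7] yaw 0.2487 tilt [ 1.e-04  3.e-04 -1.e+00] F [-0.  -0.3 -0.5] w 25.2
```

Request:
move_arm:
  deltas:
    - [255,-0.008,0.019,0,0]
    - [255,-0.021,0.048,0,0]
    - [255,-0.034,0.079,0,0]
    - [255,-0.048,0.111,0,0]
    - [255,-0.062,0.144,0,0]

```text
t: 7.45
ee_pos: [571.4, 104.8, 180.7]
orientation: [-3.117, -0.392, -0.0]
ft_force: [1.1, 0.5, -0.1]
width: 25.0
```

Request:
move_arm:
  deltas:
    - [255,-0.014,0.034,0,0]
    - [255,-0.028,0.068,0,0]
    - [255,-0.042,0.1,0,0]
    - [255,-0.053,0.126,0,0]
    - [255,-0.062,0.147,0,0]

```text
t: 7.87
ee_pos: [547.6, -54.3, 180.9]
orientation: [3.117, 0.389, 0.0]
ft_force: [0.5, -0.0, -0.7]
width: 24.8
```

Request:
move_arm:
  deltas:
    - [255,-0.006,0.013,0,0]
    - [255,-0.0104,0.0221,0,0]
    - [255,-0.0104,0.0221,0,0]
    - [255,-0.0104,0.0221,0,0]

```text
t: 8.2
ee_pos: [543.2, -76.6, 180.9]
orientation: [-3.117, -0.388, -0.0]
ft_force: [0.2, -0.4, -0.5]
width: 25.1
```

```bash
python3 - <<'E'
from h import *
for c in ("side","top"):
    im=get_image(c);p=proj(c,[543,-76,100])[0].astype(int)
    cv2.imwrite(f"pics/{c}4.png",cv2.resize(im[p[1]-60:p[1]+60,p[0]-60:p[0]+60],(480,480)))
E
python3 d.py 543,-76,181,.248 543,-76,47,.248
```

```text
[0.0, 0.0, 0.134] -0.0
t 8.3 [543.1 -76.  180.9] yaw 0.2489 tilt [ 1.e-04  3.e-04 -1.e+00] F [ 0.6  0.7 -0. ] w 25.0
```

View pics/side4.png

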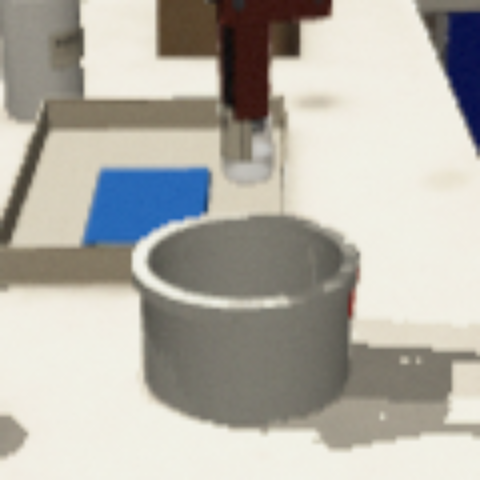

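Request:
move_arm:
  deltas:
    - [255,0,0,0.02,0]
    - [255,0,0,0.05,0]
    - [255,0,0,0.08,0]
    - [255,0,0,0.105,0]
    - [255,0,0,0.125,0]

```text
t: 8.72
ee_pos: [542.2, -75.7, 54.1]
orientation: [-3.117, -0.391, 0.002]
ft_force: [-0.4, 0.4, -0.1]
width: 25.0
```

Request:
move_arm:
  deltas:
    - [255,0,0,0.005,0]
    - [255,0,0,0.0075,0]
    - [255,0,0,0.009,0]
    - [255,0,0,0.01,0]
    - [255,0,0,0.01,0]

```text
t: 9.13
ee_pos: [543.6, -77.1, 47.1]
orientation: [3.117, 0.389, 0.003]
ft_force: [-0.3, -0.1, -0.4]
width: 24.8
```

```bash
python3 d.py 543,-76,46,.248
```

```text
t 9.13 [543.6 -77.1  47.1] yaw 0.2481 tilt [ 2.e-03 -3.e-04 -1.e+00] F [-0.3 -0.1 -0.4] w 24.8
```

Request:
move_arm:
  deltas:
    - [255,0,0,0.001,0]
    - [255,0,0,0.001,0]
    - [255,0,0,0.001,0]

```text
t: 9.38
ee_pos: [543.0, -77.2, 45.5]
orientation: [3.117, 0.388, 0.001]
ft_force: [-0.8, 0.7, -0.5]
width: 24.7
```

Request:
move_arm:
  deltas:
    - [255,0,0,0.001,0]
    - [255,0,0,0.001,0]
    - [255,0,0,0.001,0]

```text
t: 9.63
ee_pos: [543.2, -77.2, 45.1]
orientation: [3.117, 0.388, 0.002]
ft_force: [-1.4, 1.3, 9.3]
width: 25.0
```

Request:
move_arm:
  deltas:
    - [255,0,0,-0.0005,0]
    - [200,0,0,-0.0005,0]
    - [80,0,0,-0.0005,0]
    - [80,0,0,-0.0005,0]
    - [80,0,0,-0.0005,0]

```text
t: 10.05
ee_pos: [542.7, -77.1, 44.4]
orientation: [-3.117, -0.388, 0.0]
ft_force: [0.4, 0.3, -0.7]
width: 41.7
```

Request:
move_arm:
  deltas:
    - [80,0,0,0,0]
    - [80,0,0,0,0]
    - [80,0,0,0,0]
    - [80,0,0,0,0]

```text
t: 10.38
ee_pos: [542.6, -77.1, 44.4]
orientation: [-3.117, -0.388, 0.0]
ft_force: [-0.5, 0.3, 0.3]
width: 59.8
```

Request:
move_arm:
  deltas:
    - [80,0,0,-0.005,0]
    - [80,0,0,-0.015,0]
    - [80,0,0,-0.03,0]
    - [80,0,0,-0.06,0]
    - [80,0,0,-0.1,0]

```text
t: 10.8
ee_pos: [540.8, -76.8, 144.2]
orientation: [-3.116, -0.388, 0.007]
ft_force: [0.6, -0.4, -0.6]
width: 60.5
```

Request:
move_arm:
  deltas:
    - [0,0,0,-0.035,0]
    - [0,0,0,-0.06,0]
    - [0,-0.01,-0.03,-0.06,0]
    - [0,-0.02,-0.07,-0.06,0]
    - [0,-0.03,-0.11,-0.06,0]

```text
t: 11.22
ee_pos: [486.4, 22.6, 206.1]
orientation: [3.118, 0.384, 0.004]
ft_force: [0.1, 0.4, -0.2]
width: 87.0
```

```bash
python3 - <<'E'
from h import *
for c in ("side","top"):
    im=get_image(c);p=proj(c,[543,-76,70])[0].astype(int)
    cv2.imwrite(f"pics/{c}5.png",cv2.resize(im[p[1]-60:p[1]+60,p[0]-60:p[0]+60],(480,480)))
E
python3 d.py 543,-76,205,.248 477,208.8,205,1.195; cd pics; python3 -c "
import cv2,numpy as np
cv2.imwrite('c5.png',np.hstack([cv2.imread('side5.png')[:,:400],cv2.imread('top5.png')[:,:400]]))"
```

```text
[0.0059, -0.2923, 0.0] -0.947
t 11.32 [483.7  25.5 205.3] yaw 0.2514 tilt [-1.e-03  9.e-04 -1.e+00] F [ 0.  -0.5 -0.7] w 87.6
```

View pics/c5.png

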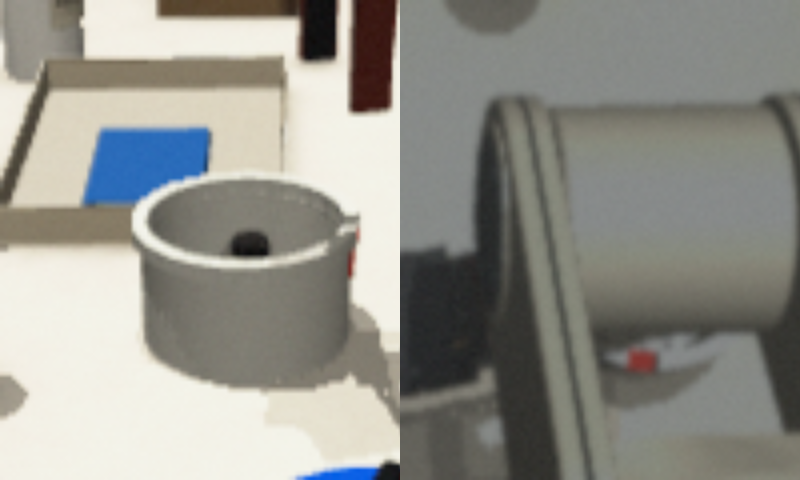

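```bash
python3 d.py 486,24,205,.249 477,208.8,205,1.195 
```

```text
[0.0368, -0.1813, 0.0] -0.946
t 11.32 [483.7  25.5 205.3] yaw 0.2514 tilt [-1.e-03  9.e-04 -1.e+00] F [ 0.  -0.5 -0.7] w 87.6
```

Request:
move_arm:
  deltas:
    - [0,0.008,-0.04,0,-0.12]
    - [0,0.016,-0.08,0,-0.24]
    - [0,0.024,-0.12,0,-0.36]
    - [0,0.032,-0.155,0,-0.48]
    - [0,0.0368,-0.1813,0,-0.6]

```text
t: 11.73
ee_pos: [478.3, 209.4, 205.6]
orientation: [-2.859, -1.302, -0.003]
ft_force: [0.7, 0.5, -0.3]
width: 87.7
```

Request:
move_arm:
  deltas:
    - [0,0,0,0,-0.12]
    - [0,0,0,0.02,-0.24]
    - [0,0,0,0.05,-0.346]
    - [0,0,0,0.08,-0.346]
    - [0,0,0,0.1,-0.346]

```text
t: 12.15
ee_pos: [477.5, 206.5, 103.2]
orientation: [2.598, 1.767, -0.001]
ft_force: [-0.2, 0.2, 0.2]
width: 87.8
```

```bash
python3 - <<'E'
from h import *
L=[]
for c in ("side","top"):
    im=get_image(c);p=proj(c,[477,209,50])[0].astype(int)
    L.append(cv2.resize(im[p[1]-50:p[1]+50,p[0]-50:p[0]+50],(400,400)))
    for n in("lid","grip"): print(c,n,[(d["location"],d["conf"]) for d in place_of(c,n)])
    im0=cv2.imread(f"pics/{c}0.png"); hsv=cv2.cvtColor(im0,cv2.COLOR_BGR2HSV)
cv2.imwrite("pics/c6.png",np.hstack(L))
# bar from the first top picture: dark pixels near lid centre
im=cv2.imread("pics/top0.png");p=proj("top",[477,209,40])[0].astype(int)
g=im[p[1]-20:p[1]+20,p[0]-20:p[0]+20].max(2);ys,xs=np.nonzero(g<60);
r=cv2.minAreaRect(np.c_[xs,ys].astype(np.float32));print(r,len(xs));c=np.array([xs.mean()+p[0]-20,ys.mean()+p[1]-20]);print(unproj("top",c,52),unproj("top",c,45))
b=cv2.fitLine(np.c_[xs,ys].astype(np.float32),cv2.DIST_L2,0,.01,.01).ravel();a=unproj("top",c+12*b[:2],55)-unproj("top",c-12*b[:2],55);print("bar yaw",np.arctan2(a[1],a[0]))
E
python3 d.py 477,208.8,105,1.195
```

```text
side lid [([476.6, 212.4, -1.3], 0.97)]
side grip [([478.9, 216.7, 37.8], 0.9)]
top lid [([545.8, -73.9, 10.6], 0.59), ([480.0, 206.5, 0.1], 0.53)]
top grip []
((20.94083023071289, 21.142013549804688), (24.15384864807129, 5.384615898132324), 22.61986541748047) 130
[475.54762165 208.83593952  52.        ] [476.18651166 208.96508448  45.        ]
bar yaw -1.9586628938061073
t 12.45 [479.3 207.3 106.2] yaw 1.1936 tilt [ 0.0027  0.001  -1.    ] F [ 0.1 -0.8  0.3] w 88.0
```

View pics/c6.png

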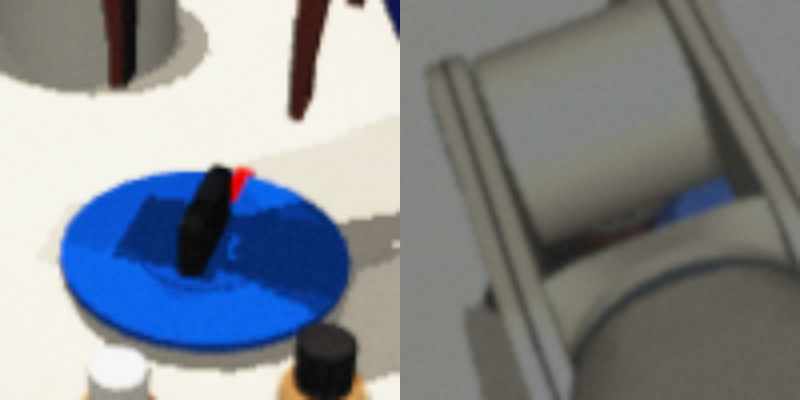

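Request:
move_arm:
  deltas:
    - [0,0.0007,-0.0025,0.01,0]
    - [0,0.0007,-0.0025,0.025,0]
    - [0,0.0007,-0.0025,0.045,0]
    - [0,0.0007,-0.0025,0.058,0]
    - [0,0.0007,-0.0025,0.058,0]

```text
t: 12.87
ee_pos: [474.5, 208.1, 44.8]
orientation: [-2.598, -1.766, 0.004]
ft_force: [-0.8, -0.4, -0.8]
width: 87.7
```

Request:
move_arm:
  deltas:
    - [0,0,0,0.004,0]
    - [0,0,0,0.004,0]
    - [0,0,0,0.004,0]

```text
t: 13.12
ee_pos: [476.4, 208.8, 43.2]
orientation: [2.598, 1.766, 0.002]
ft_force: [0.8, -0.2, 1.1]
width: 88.0
```

```bash
python3 - <<'E'
from h import *
im=get_image("side");p=proj("side",[477,209,50])[0].astype(int)
cv2.imwrite("pics/c7.png",cv2.resize(im[p[1]-50:p[1]+50,p[0]-50:p[0]+50],(500,500)))
E
python3 d.py 477,209,42,1.194
```

```text
t 13.17 [476.4 208.8  43.3] yaw 1.1938 tilt [ 1.5e-03  6.0e-04 -1.0e+00] F [ 0.8  0.9 -0.1] w 87.5
```

View pics/c7.png

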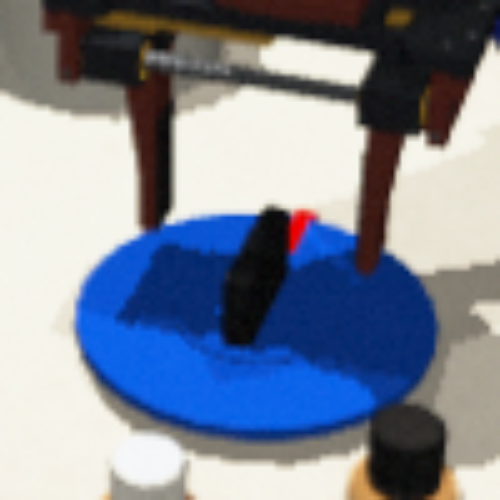

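```bash
python3 - <<'E'
from h import *
p=proj("side",[477,209,50])[0].astype(int)
y=1.194;u=np.array([np.cos(y),np.sin(y),0]);v=np.array([np.sin(y),-np.cos(y),0])
f=lambda P:((proj("side",P)-p+50)*5).round(0).tolist()
T=np.array([476.5,208.8,29])
print("tips",f([T+44*v,T-44*v,T+44*v+10*u,T+44*v-10*u]),"mid",f(T))
C=np.array([477,209,0])
print("bar",[f(C+s*32*u+[0,0,z]) for s in(-1,1) for z in (20,58)])
print("rim",f(circ(477,209,20,81,8)))
E
```

```text
tips [[158.0, 270.0], [348.0, 309.0], [151.0, 283.0], [165.0, 258.0]] mid [[251.0, 290.0]]
bar [[[269.0, 267.0]], [[272.0, 198.0]], [[229.0, 348.0]], [[231.0, 276.0]]]
rim [[69.0, 310.0], [127.0, 390.0], [268.0, 424.0], [398.0, 384.0], [431.0, 302.0], [360.0, 231.0], [234.0, 206.0], [117.0, 236.0]]
```

```bash
python3 - <<'E'
from h import *
def f(P,c,n,s):
    p=proj("side",c)[0].astype(int);return ((proj("side",P)-p+n)*s).round(0).tolist()
y=.247;v=np.array([np.sin(y),-np.cos(y),0])
for off in (44,50,57):
  for z in (63,73,83): print(off,z,f(np.array([615.3,379.2,z])-off*v,[615,380,40],60,4))
y=1.194;v=np.array([np.sin(y),-np.cos(y),0])
for z in (29,39,49): print(z,[f(np.array([476.5,208.8,z])+s*50*v,[477,209,50],50,5) for s in (1,-1)])
E
```

```text
44 63 [[259.0, 271.0]]
44 73 [[257.0, 254.0]]
44 83 [[256.0, 237.0]]
50 63 [[261.0, 281.0]]
50 73 [[260.0, 264.0]]
50 83 [[259.0, 246.0]]
57 63 [[265.0, 293.0]]
57 73 [[264.0, 275.0]]
57 83 [[262.0, 258.0]]
29 [[[145.0, 268.0]], [[362.0, 312.0]]]
39 [[[145.0, 250.0]], [[363.0, 294.0]]]
49 [[[145.0, 231.0]], [[364.0, 275.0]]]
```

```bash
python3 - <<'E'
from h import *
y=.247;v=np.array([np.sin(y),-np.cos(y),0])
for off in (13,20,26):
  for z in (156,166,176,186,196): print(off,z,((proj("side",np.array([594,253,z])-off*v)-[195,120])*6).round().tolist())
E
```

```text
13 156 [[365.0, 577.0]]
13 166 [[364.0, 550.0]]
13 176 [[363.0, 523.0]]
13 186 [[362.0, 495.0]]
13 196 [[360.0, 467.0]]
20 156 [[370.0, 588.0]]
20 166 [[369.0, 561.0]]
20 176 [[368.0, 533.0]]
20 186 [[366.0, 505.0]]
20 196 [[365.0, 477.0]]
26 156 [[374.0, 597.0]]
26 166 [[373.0, 570.0]]
26 176 [[372.0, 542.0]]
26 186 [[371.0, 514.0]]
26 196 [[369.0, 486.0]]
```

Request:
move_arm:
  deltas:
    - [0,0,0,0.004,0]
    - [0,0,0,0.006,0]
    - [0,0,0,0.006,0]

```text
t: 13.42
ee_pos: [475.7, 208.5, 36.3]
orientation: [-2.598, -1.766, 0.0]
ft_force: [-0.2, 0.1, -0.2]
width: 87.8
```

Request:
move_arm:
  deltas:
    - [0,0,0,0.003,0]
    - [0,0,0,0.005,0]
    - [0,0,0,0.005,0]

```text
t: 13.67
ee_pos: [475.5, 208.4, 31.0]
orientation: [-2.598, -1.766, 0.001]
ft_force: [-0.9, 0.0, 0.7]
width: 87.9
```

```bash
python3 - <<'E'
from h import *
im=get_image("side");p=proj("side",[477,209,50])[0].astype(int)
cv2.imwrite("pics/c8.png",cv2.resize(im[p[1]-50:p[1]+50,p[0]-50:p[0]+50],(500,500)))
E
python3 d.py 477,209,42,1.194
```

```text
t 13.72 [475.6 208.4  31.2] yaw 1.1938 tilt [-6.e-04 -2.e-04 -1.e+00] F [ 0.1 -0.4 -0.1] w 87.7
```

View pics/c8.png

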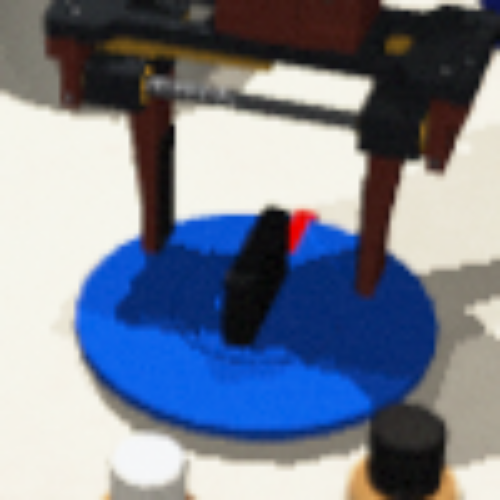

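Request:
move_arm:
  deltas:
    - [0,0,0,0.004,0]
    - [0,0,0,0.006,0]
    - [0,0,0,0.006,0]

```text
t: 13.97
ee_pos: [475.4, 208.4, 25.0]
orientation: [-2.598, -1.766, 0.001]
ft_force: [-0.3, 0.7, 0.3]
width: 87.7
```

Request:
move_arm:
  deltas:
    - [0,0,0,0.002,0]
    - [0,0,0,0.004,0]
    - [0,0,0,0.004,0]

```text
t: 14.22
ee_pos: [475.6, 208.4, 21.1]
orientation: [-2.598, -1.766, 0.001]
ft_force: [0.2, -0.1, -0.1]
width: 88.1
```

Request:
move_arm:
  deltas:
    - [255,0,0,0,0]
    - [255,0,0,0,0]
    - [255,0,0,0,0]
    - [255,0,0,0,0]
    - [255,0,0,0,0]

```text
t: 14.63
ee_pos: [475.8, 208.5, 21.6]
orientation: [2.598, 1.766, 0.0]
ft_force: [-0.5, 0.6, 0.2]
width: 57.9
```

Request:
move_arm:
  deltas:
    - [255,0,0,0,0]
    - [255,0,0,0,0]
    - [255,0,0,0,0]
    - [255,0,0,0,0]
    - [255,0,0,0,0]

```text
t: 15.05
ee_pos: [475.8, 208.5, 21.5]
orientation: [-2.598, -1.766, -0.0]
ft_force: [0.2, -1.0, -0.5]
width: 24.8
```

Request:
move_arm:
  deltas:
    - [255,0,0,0,0]
    - [255,0,0,0,0]
    - [255,0,0,0,0]

```text
t: 15.3
ee_pos: [476.0, 208.6, 21.5]
orientation: [2.598, 1.766, 0.001]
ft_force: [0.1, -0.2, -0.8]
width: 14.3
```

```bash
python3 - <<'E'
from h import *
im=get_image("side");p=proj("side",[477,209,50])[0].astype(int)
cv2.imwrite("pics/c9.png",cv2.resize(im[p[1]-50:p[1]+50,p[0]-50:p[0]+50],(500,500)))
E
python3 d.py 477,209,42,1.194
```

```text
t 15.35 [476.  208.6  21.5] yaw 1.1937 tilt [ 4.e-04  1.e-04 -1.e+00] F [ 1.5 -0.1 -0.3] w 13.8
```

View pics/c9.png

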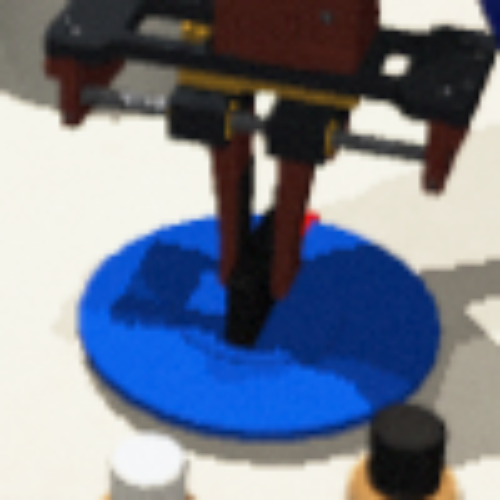

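Request:
move_arm:
  deltas:
    - [255,0,0,-0.01,0]
    - [255,0,0,-0.025,0]
    - [255,0,0,-0.045,0]
    - [255,0,0,-0.07,0]
    - [255,0,0,-0.1,0]

```text
t: 15.77
ee_pos: [474.1, 207.8, 121.6]
orientation: [-2.598, -1.765, 0.006]
ft_force: [0.5, -0.6, -3.6]
width: 13.5
```

Request:
move_arm:
  deltas:
    - [255,0,0,-0.025,0]
    - [255,0,0,-0.045,0]
    - [255,0,0,-0.06,0]
    - [255,0,0,-0.07,0]
    - [255,0,0,-0.07,0]

```text
t: 16.18
ee_pos: [476.5, 208.9, 193.7]
orientation: [2.598, 1.765, 0.005]
ft_force: [-0.1, 0.0, -4.1]
width: 14.0
```

Request:
move_arm:
  deltas:
    - [255,0,0,0,0]
    - [255,0,0,0,0]
    - [255,0,0,0,0]

```text
t: 16.43
ee_pos: [474.9, 208.2, 190.2]
orientation: [-2.598, -1.766, 0.004]
ft_force: [-1.2, -0.4, -3.9]
width: 13.5
```

```bash
python3 - <<'E'
from h import *
im=get_image("side");cv2.imwrite("pics/c10.png",im)
print(get_obs()["moment"])
for c in ("side","top"):
    if c=="top": get_image(c)
    for n in("lid","grip","key"): print(c,n,[(d["location"],round(d["conf"],2)) for d in place_of(c,n)][:2])
E
python3 d.py 476,208.6,191.5,1.194 476,208.6,191.5,.2  543,-75.5,191.5,.2 
```

```text
[-0.0693737  -0.03370465 -0.00711353]
side lid [([475.1, 208.8, 166.1], 0.9), ([469.2, -70.1, 91.1], 0.73)]
side grip [([474.5, 212.8, 207.0], 0.71)]
side key [([445.7, 136.4, 176.0], 0.73)]
top lid [([478.7, 207.6, 169.1], 0.89)]
top grip [([475.6, 210.4, 209.2], 0.72)]
top key [([450.4, 139.5, 174.4], 0.96)]
[0.0, 0.0, 0.0] 0.994
[-0.2395, 0.1668, 0.0] 0.994
t 16.83 [475.7 208.5 191.3] yaw 1.1938 tilt [-3.e-04 -1.e-04 -1.e+00] F [-0.3  0.2 -3.4] w 13.4
```

View pics/c10.png

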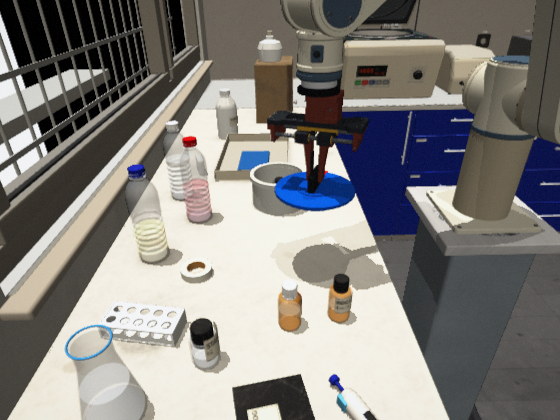

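Request:
move_arm:
  deltas:
    - [255,-0.012,0.008,0,0.05]
    - [255,-0.032,0.022,0,0.15]
    - [255,-0.055,0.039,0,0.26]
    - [255,-0.08,0.056,0,0.37]
    - [255,-0.105,0.073,0,0.48]

```text
t: 17.25
ee_pos: [505.2, 83.0, 191.6]
orientation: [2.946, 1.091, 0.0]
ft_force: [0.6, -0.4, -2.9]
width: 13.8
```

```bash
python3 d.py 505.2,84.0,191.5,.714 543,-75.5,191.5,.2 
```

```text
[-0.0759, 0.1453, 0.0] 0.514
t 17.25 [505.2  83.  191.6] yaw 0.7092 tilt [ 3.e-04  1.e-04 -1.e+00] F [ 0.6 -0.4 -2.9] w 13.8
```

Request:
move_arm:
  deltas:
    - [255,-0.016,0.03,0,0.11]
    - [255,-0.032,0.062,0,0.22]
    - [255,-0.048,0.092,0,0.33]
    - [255,-0.061,0.118,0,0.43]
    - [255,-0.071,0.136,0,0.49]

```text
t: 17.67
ee_pos: [541.1, -67.9, 191.6]
orientation: [3.122, 0.34, 0.001]
ft_force: [0.5, 0.0, -3.9]
width: 14.0
```

```bash
python3 d.py 540.4,-65.2,191.5,.224 543,-75.5,140,.2 
```

```text
[0.0002, 0.0106, 0.0515] 0.024
t 17.67 [541.1 -67.9 191.6] yaw 0.2172 tilt [ 8.e-04 -5.e-04 -1.e+00] F [ 0.5  0.  -3.9] w 14.0
```

Request:
move_arm:
  deltas:
    - [255,0.0002,0.006,0,0.015]
    - [255,0.0002,0.0106,0.015,0.024]
    - [255,0.0002,0.0106,0.03,0.024]
    - [255,0.0002,0.0106,0.04,0.024]
    - [255,0.0002,0.0106,0.04,0.024]

```text
t: 18.08
ee_pos: [541.1, -74.7, 149.3]
orientation: [-3.124, -0.315, 0.007]
ft_force: [-0.7, -0.1, -4.5]
width: 13.8
```

Request:
move_arm:
  deltas:
    - [255,0,0,0,0]
    - [255,0,0,0,0]
    - [255,0,0,0,0]

```text
t: 18.33
ee_pos: [543.6, -75.2, 152.3]
orientation: [3.125, 0.315, 0.002]
ft_force: [0.4, 0.4, -3.4]
width: 14.0
```

```bash
python3 - <<'E'
from h import *
L=[]
print(get_obs()["ee_pos"])
for c in ("side","top"):
    im=get_image(c);cv2.imwrite(f"pics/{c}11.png",im);p=proj(c,[543,-76,110])[0].astype(int)
    L.append(cv2.resize(im[p[1]-50:p[1]+50,p[0]-50:p[0]+50],(400,400),interpolation=cv2.INTER_CUBIC))
    for n in("lid","grip","key","pot","notch"): print(c,n,[(d["location"],round(d["conf"],2)) for d in place_of(c,n)][:2])
    r=regions_of(c,"lid")
    if r: print(c,"lid fit",hullmask_fit(c,r[0]["region"],[(148.5,81),(140.5,81)],[543,-76]))
cv2.imwrite("pics/c11.png",np.hstack(L))
E
python3 d.py 543,-75.5,151.5,.2
```

```text
[543.58358992 -75.2349094  152.32911186]
side lid [([543.3, -72.6, 130.2], 0.64)]
side grip [([543.8, -71.1, 166.9], 0.84)]
side key [([470.0, -90.9, 140.0], 0.63)]
side pot [([544.2, -75.4, -3.3], 0.71)]
side notch [([471.6, -71.1, 92.5], 0.61)]
side lid fit (array([541.63080149, -77.03989084]), np.float64(1.905938252944804))
top lid [([544.1, -79.8, 132.7], 0.73), ([535.3, 397.8, 2.7], 0.68)]
top grip [([543.2, -71.7, 167.3], 0.72), ([444.1, 379.1, -4.9], 0.69)]
top key [([473.1, -93.0, 134.1], 0.65)]
top pot []
top notch [([469.2, -71.4, 90.0], 0.89)]
top lid fit (array([547.01775902, -78.58484987]), np.float64(11.922594805815462))
t 19.03 [542.9 -75.6 151.4] yaw 0.1998 tilt [-1.e-04  0.e+00 -1.e+00] F [-0.4  0.1 -4.1] w 13.9
```

View pics/c11.png

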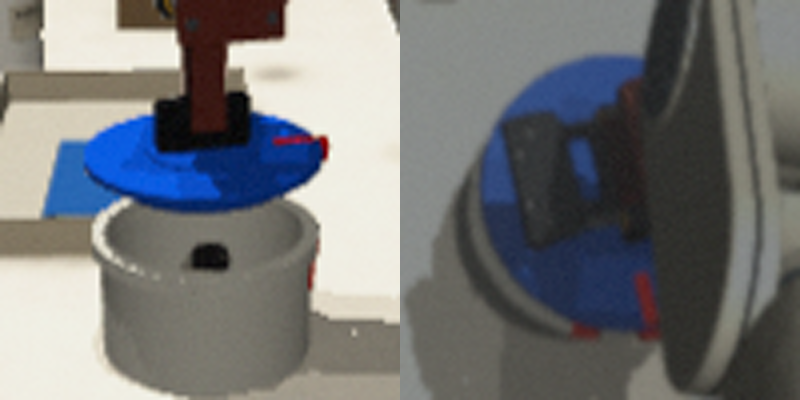

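```bash
python3 - <<'E'
from h import *
c="side";im=cv2.imread("pics/side11.png");hsv=cv2.cvtColor(im,cv2.COLOR_BGR2HSV)
b=cv2.inRange(hsv,(105,120,50),(130,255,255))
n,l,st,ce=cv2.connectedComponentsWithStats(b)
p=proj(c,[543,-76,140])[0];
k=min((i for i in range(1,n) if st[i,4]>300),key=lambda i:np.hypot(*(ce[i]-p)));print(st[k],ce[k],p)
print("lid side",hullmask_fit(c,l==k,[(150,81),(142,81)],[543,-76]))
# top view: partial boundary: left arc points of blue
c="top";im=cv2.imread("pics/top11.png");hsv=cv2.cvtColor(im,cv2.COLOR_BGR2HSV)
b=cv2.inRange(hsv,(105,110,30),(130,255,255));p=proj(c,[543,-76,150])[0]
yy,xx=np.mgrid[:420,:560];b[(np.hypot(xx-p[0],yy-p[1])>60)]=0
cn=max(cv2.findContours(b,cv2.RETR_EXTERNAL,cv2.CHAIN_APPROX_NONE)[0],key=cv2.contourArea)[:,0].astype(float)
def fit(x):
    h=cv2.convexHull(proj(c,np.vstack([circ(x[0],x[1],150,81),circ(x[0],x[1],142,81)])).astype(np.float32))
    return np.array([cv2.pointPolygonTest(h,(float(a),float(d)),True)-.5 for a,d in cn])
x=np.array([543.,-76])
for it in range(4):
    r=fit(x);sel=np.abs(r)<(6 if it==0 else 2.0);cnall=cn
    def g(q):
        return fit(q)[sel]
    s=least_squares(g,x,diff_step=1e-4,loss='soft_l1');x=s.x
    print("lid top",x,sel.sum(),np.sqrt(np.mean(s.fun**2)))
# pot: top0 network region and rim by brightness, clean view; side pics
for c in("side","top"):
    im=cv2.imread(f"pics/{c}0.png");g=cv2.cvtColor(im,cv2.COLOR_BGR2GRAY)
    p=proj(c,[543,-76,92])[0].astype(int)
    cv2.imwrite(f"pics/rim_{c}.png",cv2.resize(im[p[1]-40:p[1]+50,p[0]-45:p[0]+45],(720,720),interpolation=cv2.INTER_NEAREST)); print(p)
E
cd pics; python3 -c "
import cv2,numpy as np
cv2.imwrite('rim.png',cv2.resize(np.hstack([cv2.imread('rim_side.png'),cv2.imread('rim_top.png')]),(800,400)))"
```

```text
[ 238  144   70   26 1140] [271.08684211 158.10438596] [277.21954028 156.06785383]
lid side (array([558.42309901, -61.65045403]), np.float64(2.691907147806691))
lid top [546.25404434 -79.67466   ] 82 1.3713879646871332
lid top [546.33590393 -79.20450192] 72 0.49719737727136504
lid top [546.33590393 -79.20450192] 72 0.49719737727136504
lid top [546.33590393 -79.20450192] 72 0.49719737727136504
[277 172]
[377 221]
```

View pics/rim_side.png

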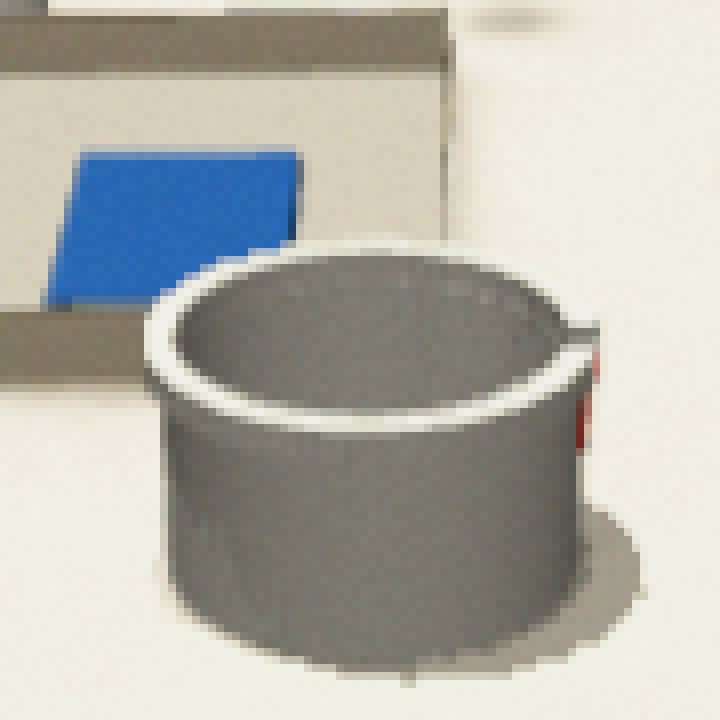

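View pics/rim_top.png

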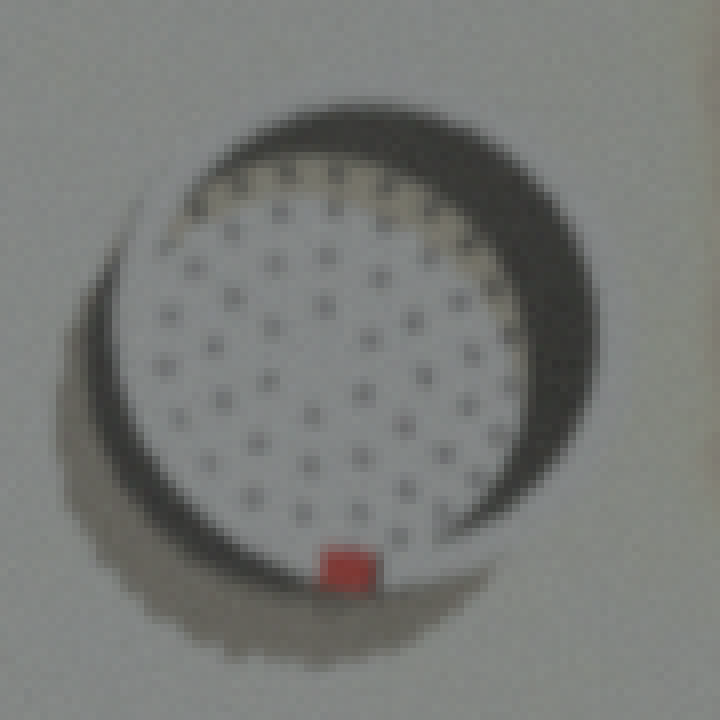

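```bash
python3 - <<'E'
from h import *
def ext(c,x,z,r):
    q=proj(c,circ(x[0],x[1],z,r,720));return q[:,0].min(),q[:,0].max(),q[:,1].min(),q[:,1].max()
def side(x):
    o=ext("side",x,92,79);i=ext("side",x,92,68)
    return np.array([o[0]-250.1,i[0]-254.25,i[2]-163.5,o[2]-162.4,i[3]-183.75,o[3]-185.75])
def top(x):
    o=ext("top",x,92,79);i=ext("top",x,92,68)
    return np.array([o[0]-346,o[3]-255,i[1]-407,i[2]-193.5])
for f in(side,top):
    s=least_squares(f,[543,-76]);print(f.__name__,s.x,s.fun.round(1))
s=least_squares(lambda x:np.r_[side(x),top(x)],[543,-76]);print(s.x,s.fun.round(1))
im=cv2.imread("pics/side11.png");p=proj("side",[543,-76,140])[0].astype(int);print(p)
cv2.imwrite("pics/lids.png",cv2.resize(im[p[1]-30:p[1]+40,p[0]-50:p[0]+50],(800,560),interpolation=cv2.INTER_NEAREST))
print([np.round(v,1) for v in ext("side",[543,-76],150,81)],[np.round(v,1) for v in ext("side",[543,-76],142,81)])
E
```

```text
side [539.22262692 -70.29061598] [ 0.1 -0.1 -0.1 -0.5  0.3  0.2]
top [542.17441019 -78.21086111] [ 0.2 -0.6 -0.2  0.7]
[540.98754729 -76.51218494] [-0.5 -0.6 -1.  -1.4 -0.7 -0.8 -0.5 -0.1 -0.9  1.1]
[277 156]
[np.float64(247.1), np.float64(307.3), np.float64(142.1), np.float64(164.6)] [np.float64(247.2), np.float64(307.3), np.float64(144.7), np.float64(167.6)]
```

View pics/lids.png

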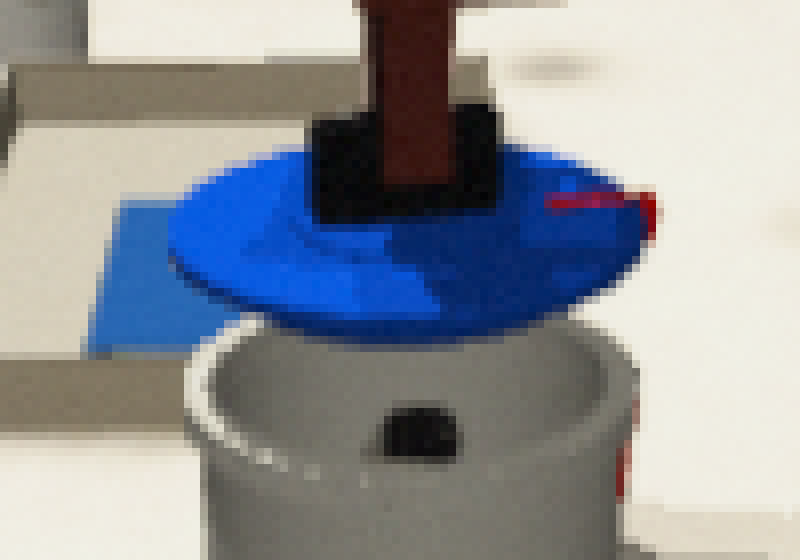

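```bash
python3 - <<'E'
from h import *
im=cv2.imread("pics/top11.png");p=proj("top",[543,-76,110])[0].astype(int);o=p-[45,40]
a=cv2.resize(im[o[1]:o[1]+80,o[0]:o[0]+80],(800,600) if 0 else (640,640),interpolation=cv2.INTER_NEAREST)
a=cv2.convertScaleAbs(a,alpha=1.5)
for (x,y,z,r,col) in [(543.5,-75.4,150,81,(0,255,255)),(543,-76,92,79,(0,255,0)),(543,-76,92,68,(0,255,0))]:
    q=((proj("top",circ(x,y,z,r,360))-o+.5)*8).astype(int)
    for u in q: cv2.circle(a,tuple(int(t) for t in u),0,col,-1)
print(o);cv2.imwrite("pics/t11.png",a)
im=cv2.imread("pics/top0.png")
a=cv2.resize(im[o[1]:o[1]+80,o[0]:o[0]+80],(640,640),interpolation=cv2.INTER_NEAREST)
a=cv2.convertScaleAbs(a,alpha=1.5)
for (x,y,z,r,col) in [(543,-76,92,79,(0,255,0)),(543,-76,92,68,(0,255,0))]:
    q=((proj("top",circ(x,y,z,r,360))-o+.5)*8).astype(int)
    for u in q: cv2.circle(a,tuple(int(t) for t in u),0,col,-1)
cv2.imwrite("pics/t0.png",a)
im=cv2.imread("pics/side0.png");o=np.array([232,132])
a=cv2.resize(im[o[1]:o[1]+80,o[0]:o[0]+80],(640,640),interpolation=cv2.INTER_NEAREST)
for (x,y,z,r,col) in [(543,-76,92,79,(0,0,255)),(543,-76,92,68,(0,255,0))]:
    q=((proj("side",circ(x,y,z,r,360))-o+.5)*8).astype(int)
    for u in q: cv2.circle(a,tuple(int(t) for t in u),0,col,-1)
cv2.imwrite("pics/s0.png",a)
E
```

```text
[334 180]
```

View pics/t11.png

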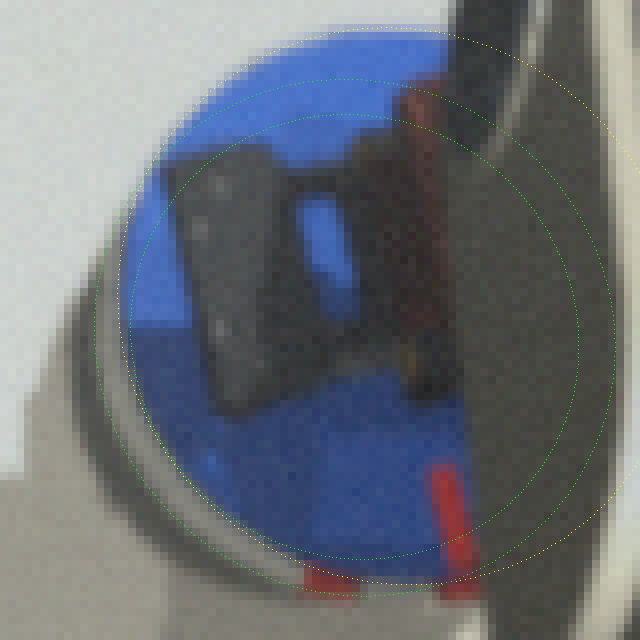

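View pics/t0.png

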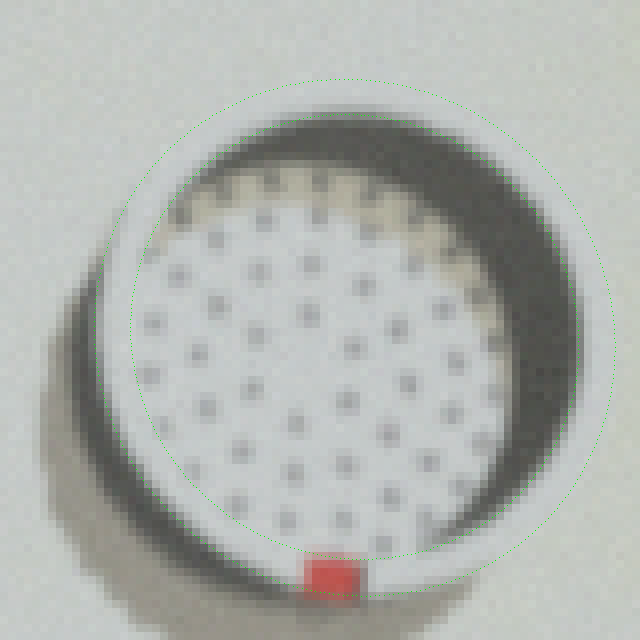

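View pics/s0.png

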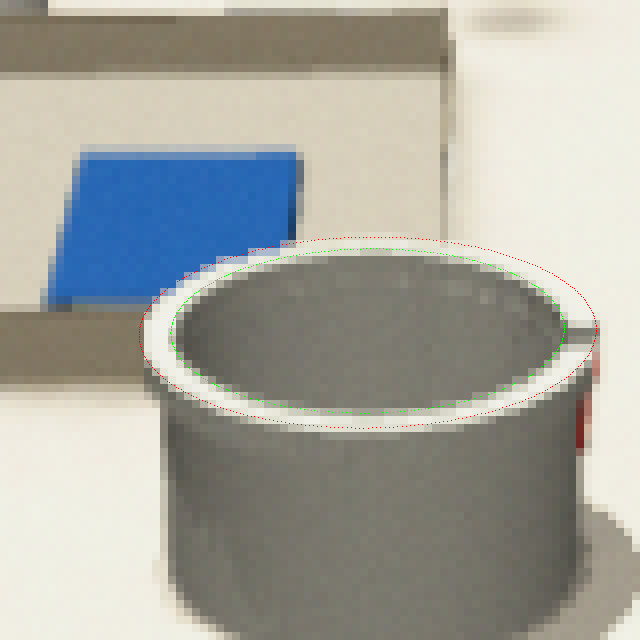

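```bash
python3 - <<'E'
from h import *
n=unproj("top",(334+332/8-.5,180+577/8-.5),80);print(n)
for c in([543,-77.8],[542.5,-77]): d=np.array(c)-n[:2];print(np.arctan2(d[1],d[0]))
# key stripe direction in lid (top): two points on flange z=150 & tab
a=unproj("top",(334+441/8-.5,180+470/8-.5),150);b=unproj("top",(334+462/8-.5,180+585/8-.5),150);print(a,b,np.arctan2(*(a-b)[1::-1]))
E
python3 d.py 543,-75.5,151.5,.2 543,-76.3,111,.2
```

```text
[470.65149665 -69.99212481  80.        ]
-0.10750426966267544
-0.09722927931222354
[495.35501405 -86.09389288 150.        ] [462.62896971 -91.12918629 150.        ] 0.15266477162075462
[-0.0002, 0.0008, 0.0405] -0.0
t 19.03 [542.9 -75.6 151.4] yaw 0.1998 tilt [-1.e-04  0.e+00 -1.e+00] F [-0.4  0.1 -4.1] w 13.9
```

Request:
move_arm:
  deltas:
    - [255,0,0.0008,0.007,0]
    - [255,0,0.0008,0.016,0]
    - [255,0,0.0008,0.025,0]
    - [255,0,0.0008,0.031,0]
    - [255,0,0.0008,0.034,0]

```text
t: 19.45
ee_pos: [542.1, -76.2, 115.7]
orientation: [-3.125, -0.313, 0.004]
ft_force: [-0.3, 0.2, -4.5]
width: 13.7
```

Request:
move_arm:
  deltas:
    - [255,0,0,0.001,0]
    - [255,0,0,0.002,0]
    - [255,0,0,0.003,0]
    - [255,0,0,0.0035,0]
    - [255,0,0,0.004,0]

```text
t: 19.87
ee_pos: [543.3, -76.4, 113.7]
orientation: [3.126, 0.313, 0.001]
ft_force: [-0.3, 0.3, -3.2]
width: 13.8
```

Request:
move_arm:
  deltas:
    - [255,0,0,0.0005,0]
    - [255,0,0,0.001,0]
    - [255,0,0,0.0015,0]
    - [255,0,0,0.002,0]
    - [255,0,0,0.002,0]

```text
t: 20.28
ee_pos: [543.1, -76.3, 111.4]
orientation: [-3.126, -0.313, 0.0]
ft_force: [0.6, 0.1, -3.6]
width: 13.7
```

Request:
move_arm:
  deltas:
    - [255,0,0,0.0005,0]
    - [255,0,0,0.001,0]
    - [255,0,0,0.0015,0]
    - [255,0,0,0.002,0]
    - [255,0,0,0.002,0]

```text
t: 20.7
ee_pos: [543.0, -76.3, 109.4]
orientation: [-3.126, -0.313, 0.0]
ft_force: [0.1, -0.1, -3.4]
width: 13.7
```

Request:
move_arm:
  deltas:
    - [255,0,0,0.0005,0]
    - [255,0,0,0.001,0]
    - [255,0,0,0.001,0]

```text
t: 20.95
ee_pos: [543.1, -76.4, 108.5]
orientation: [3.126, 0.313, 0.0]
ft_force: [-0.2, 0.3, -3.1]
width: 13.8
```

Request:
move_arm:
  deltas:
    - [255,0,0,0.0005,0]
    - [255,0,0,0.0005,0]
    - [255,0,0,0.0005,0]

```text
t: 21.2
ee_pos: [543.3, -76.4, 108.3]
orientation: [3.126, 0.313, 0.001]
ft_force: [0.4, -0.2, 0.7]
width: 13.7
```

Request:
move_arm:
  deltas:
    - [255,0,0,0.0005,0]
    - [255,0,0,0.0005,0]
    - [255,0,0,0.0005,0]

```text
t: 21.45
ee_pos: [543.5, -76.3, 107.8]
orientation: [3.126, 0.313, 0.001]
ft_force: [0.6, 1.4, 2.1]
width: 14.0
```

```bash
python3 - <<'E'
from h import *
L=[]
for c in ("side","top"):
    im=get_image(c);cv2.imwrite(f"pics/{c}12.png",im);p=proj(c,[543,-76,95])[0].astype(int)
    L.append(cv2.resize(im[p[1]-45:p[1]+45,p[0]-45:p[0]+45],(400,400),interpolation=cv2.INTER_CUBIC))
cv2.imwrite("pics/c12.png",np.hstack(L));print(get_obs()["moment"])
E
python3 d.py 543,-76,107.5,.2
```

```text
[ 0.15520619  0.19291133 -0.02181708]
t 21.55 [543.6 -76.4 107.8] yaw 0.1998 tilt [ 1.e-03 -1.e-04 -1.e+00] F [1.5 1.3 3.3] w 13.8
```

View pics/c12.png

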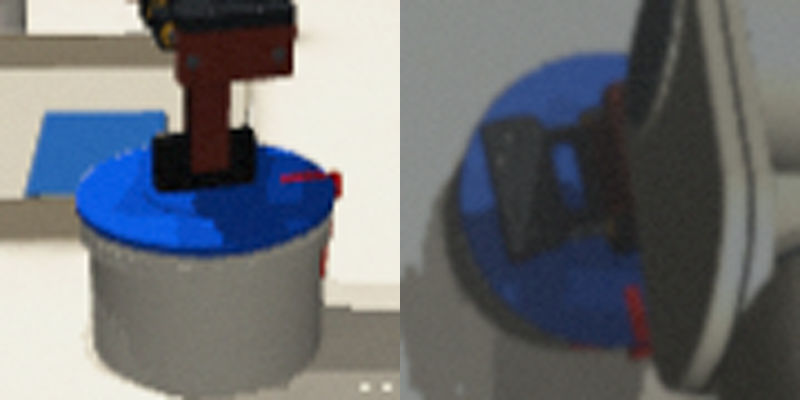

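Request:
move_arm:
  deltas:
    - [255,0,0,0,0.03]
    - [255,0,0,0,0.06]
    - [255,0,0,0,0.09]
    - [255,0,0,0,0.12]
    - [255,0,0,0,0.15]

```text
t: 21.97
ee_pos: [543.2, -77.0, 107.6]
orientation: [3.139, 0.077, 0.0]
ft_force: [0.4, -3.8, 2.3]
width: 14.0
```

Request:
move_arm:
  deltas:
    - [255,0,0,0,0.02]
    - [255,0,0,0,0.04]
    - [255,0,0,0,0.06]
    - [255,0,0,0,0.08]
    - [255,0,0,0,0.09]

```text
t: 22.38
ee_pos: [543.0, -76.4, 107.4]
orientation: [3.141, -0.065, -0.0]
ft_force: [0.4, -2.2, 1.1]
width: 14.0
```

```bash
python3 d.py 543,-76,107.5,-.04; python3 -c "
from workcell import *;print(get_obs()['moment'])"
```

```text
t 22.38 [543.  -76.4 107.4] yaw -0.0416 tilt [-2.e-04 -1.e-04 -1.e+00] F [ 0.4 -2.2  1.1] w 14.0
[-0.4720401   0.35620616  0.20244582]
```

Now the last part of the turn in small steps with slight extra down pressure.

Request:
move_arm:
  deltas:
    - [255,0,0,0.0005,0.01]
    - [255,0,0,0.001,0.02]
    - [255,0,0,0.001,0.03]
    - [255,0,0,0.001,0.03]

```text
t: 22.72
ee_pos: [543.1, -76.3, 106.4]
orientation: [-3.139, 0.111, -0.0]
ft_force: [0.9, -1.8, 1.0]
width: 13.8
```

Request:
move_arm:
  deltas:
    - [255,0,0,0.0005,0.01]
    - [255,0,0,0.0005,0.02]
    - [255,0,0,0.0005,0.03]
    - [255,0,0,0.0005,0.03]

```text
t: 23.05
ee_pos: [542.4, -76.0, 105.4]
orientation: [-3.137, 0.159, 0.002]
ft_force: [-0.1, -0.0, -3.1]
width: 13.8
```

```bash
python3 d.py 543,-76,107.5,-.04; python3 -c "
from workcell import *;print(get_obs()['moment'])"
```

```text
t 23.05 [542.4 -76.  105.4] yaw -0.1014 tilt [-1.4e-03  7.0e-04 -1.0e+00] F [-0.1 -0.  -3.1] w 13.8
[ 0.03219289  0.02429377 -0.05575482]
```

Request:
move_arm:
  deltas:
    - [255,0,0,0.001,0]
    - [255,0,0,0.002,0]
    - [255,0,0,0.0025,0]
    - [255,0,0,0.003,0]
    - [255,0,0,0.003,0]

```text
t: 23.47
ee_pos: [542.9, -76.2, 103.1]
orientation: [-3.138, 0.157, 0.001]
ft_force: [-1.9, 0.3, -0.4]
width: 13.7
```

Request:
move_arm:
  deltas:
    - [255,0,0,0.0005,0]
    - [255,0,0,0.001,0]
    - [255,0,0,0.001,0]

```text
t: 23.72
ee_pos: [543.1, -76.3, 102.1]
orientation: [-3.138, 0.157, -0.0]
ft_force: [-3.4, 0.1, 2.1]
width: 13.8
```

Request:
move_arm:
  deltas:
    - [255,0,0,0.0005,0]
    - [255,0,0,0.001,0]
    - [255,0,0,0.001,0]

```text
t: 23.97
ee_pos: [543.2, -76.4, 101.5]
orientation: [3.138, -0.157, 0.0]
ft_force: [-4.7, 0.7, 6.3]
width: 13.9
```

```bash
python3 - <<'E'
from h import *
L=[]
for c in ("side","top"):
    im=get_image(c);cv2.imwrite(f"pics/{c}13.png",im);p=proj(c,[543,-76,95])[0].astype(int)
    L.append(cv2.resize(im[p[1]-45:p[1]+45,p[0]-45:p[0]+45],(400,400),interpolation=cv2.INTER_CUBIC))
cv2.imwrite("pics/c13.png",np.hstack(L));print(get_obs()["moment"])
E
python3 d.py 543,-76,107.5,.2
```

```text
[0.20441854 0.51877843 0.04585813]
t 24.07 [543.2 -76.3 101.5] yaw -0.1002 tilt [ 2.e-04 -0.e+00 -1.e+00] F [-4.1  1.1  7. ] w 14.0
```

View pics/c13.png

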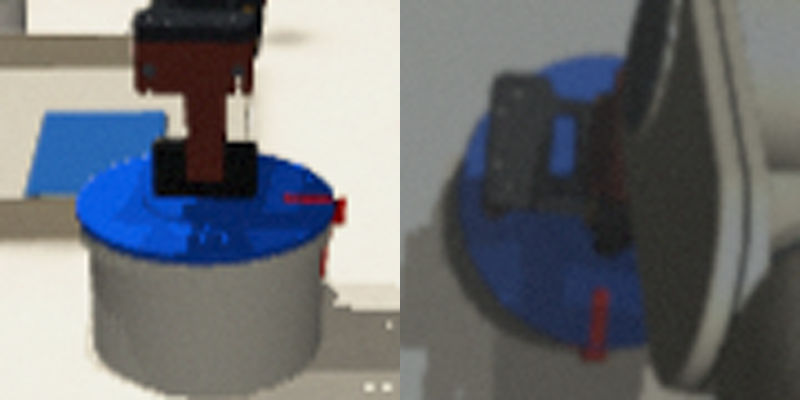

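Request:
move_arm:
  deltas:
    - [160,0,0,0,0]
    - [160,0,0,0,0]
    - [160,0,0,0,0]
    - [100,0,0,0,0]
    - [100,0,0,0,0]

```text
t: 24.48
ee_pos: [543.2, -76.4, 100.9]
orientation: [3.138, -0.157, 0.0]
ft_force: [0.5, -0.0, -0.1]
width: 42.7
```

Request:
move_arm:
  deltas:
    - [100,0,0,0,0]
    - [100,0,0,0,0]
    - [100,0,0,-0.01,0]
    - [100,0,0,-0.03,0]
    - [100,0,0,-0.06,0]

```text
t: 24.9
ee_pos: [541.3, -76.1, 160.1]
orientation: [-3.137, 0.157, 0.007]
ft_force: [0.1, 0.1, -0.1]
width: 53.5
```

Request:
move_arm:
  deltas:
    - [100,0,0,-0.04,0]
    - [100,0,0,-0.08,0]
    - [100,0.01,-0.03,-0.11,0]
    - [100,0.01,-0.07,-0.11,0]
    - [100,0.01,-0.11,-0.11,0]

```text
t: 25.32
ee_pos: [565.9, 32.8, 274.9]
orientation: [-3.137, 0.161, -0.01]
ft_force: [-0.1, -0.6, -0.2]
width: 53.0
```

Request:
move_arm:
  deltas:
    - [100,0,-0.04,0,0]
    - [100,0,-0.08,0,0]
    - [100,0,-0.12,0,0]
    - [100,0,-0.15,0,0]
    - [100,0,-0.17,0,0]

```text
t: 25.73
ee_pos: [580.9, 204.4, 271.8]
orientation: [-3.137, 0.154, -0.001]
ft_force: [0.8, 0.2, 0.1]
width: 53.4
```

```bash
python3 - <<'E'
from h import *
L=[]
for c in ("side","top"):
    im=get_image(c);cv2.imwrite(f"pics/{c}14.png",im);p=proj(c,[543,-76,95])[0].astype(int)
    L.append(cv2.resize(im[p[1]-45:p[1]+45,p[0]-45:p[0]+45],(400,400),interpolation=cv2.INTER_CUBIC))
    for n in("lid","key","notch","sample","brown_whitecap","brown_blackcap"): print(c,n,[(d["location"],round(d["conf"],2)) for d in place_of(c,n)][:2])
cv2.imwrite("pics/c14.png",np.hstack(L))
E
python3 d.py 543,-76,107.5,.2
```

```text
side lid [([542.2, -75.0, 76.3], 0.85)]
side key [([468.2, -68.4, 85.1], 0.69)]
side notch [([471.1, -71.2, 91.1], 0.75), ([544.2, -77.1, 79.8], 0.46)]
side sample [([675.9, 463.6, 0.9], 0.57)]
side brown_whitecap [([544.5, -76.1, 1.5], 0.57)]
side brown_blackcap [([442.0, 370.8, -2.4], 0.6)]
top lid [([544.1, -79.3, 80.6], 0.71)]
top key [([472.6, -72.2, 85.8], 0.6)]
top notch [([473.2, -69.3, 83.8], 0.55), ([471.3, -67.3, 87.4], 0.53)]
top sample [([680.1, 470.6, 2.1], 0.59)]
top brown_whitecap [([536.4, 398.5, 0.1], 0.54)]
top brown_blackcap [([441.4, 379.1, -3.5], 0.84)]
t 26.43 [581.1 200.8 271.1] yaw -0.1009 tilt [ 0.  0. -1.] F [ 0.5 -0.2 -0. ] w 53.5
```

View pics/c14.png

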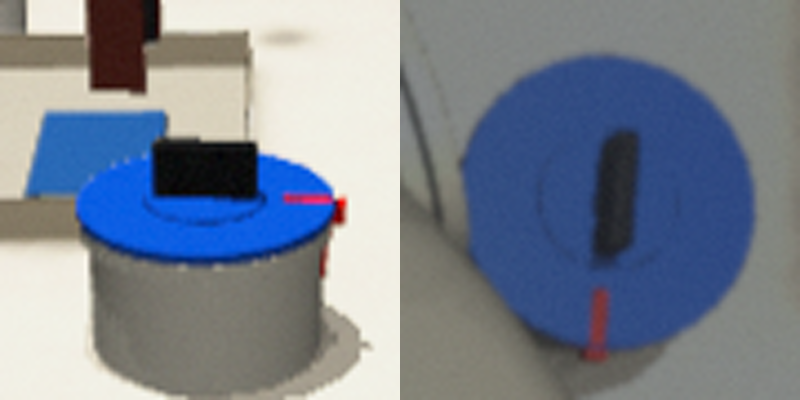

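View pics/side14.png

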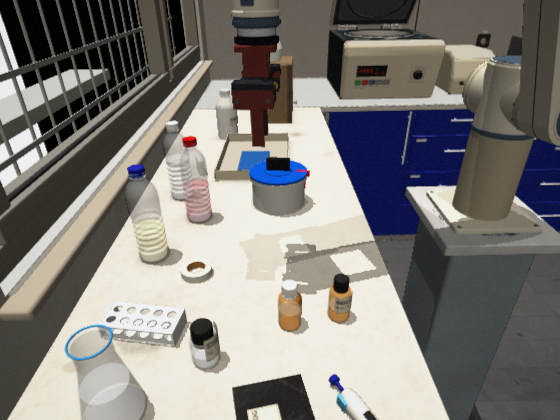

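The lid sits flush at px (278,172), with the red tab in the notch above the stripe. Both brown bottles stand where they were, and the arm is clear.

```bash
python3 -c "
from workcell import *
print(get_obs()['t']);print(close_job())"
```

```text
26.4333
the job is handed in; nothing more can be done
None
```

The job is handed in at 26.4 s. The small clear bottle stands in the pot and the lid sits on it with the key in the notch.

- **Bottle:** It was set upright on the plate at the middle of the pot and released. A picture taken before the lid went on showed it standing.
- **Lid:** It was laid level with the key on the rim, about 0.30 rad (22 mm) to one side of the notch. Contact came at the expected height, with about 6 N on the rim. I turned it about 0.30 rad until the key dropped in, then pressed it down the remaining 7 mm and let go.
- **Last checks:** The pictures show the lid flush, with the red tab in line with the notch stripe. The networks put the key 85 to 86 mm up, against 85 mm expected. They put the lid 76 mm (side) and 81 mm (top) up, against 80 mm expected.
- **Brown bottles:** They look unmoved, and the arm touches nothing. In the last side picture the network mistook the pot for the white-capped bottle, but the top view and the picture itself show that bottle in place.

**Disagreements:**
- The fingertips looked about 20 mm shorter in the pictures than the stated geometry, so I gripped the lid bar lower than planned.
- For the same reason the sample was gripped high. The fingers closed to 25 mm rather than 36 mm, so probably on the cap or neck, which may be above the 52 mm limit you gave. It did not slip.
- The two cameras differed by up to about 4 mm on the lid position (in y).

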